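# Hand in a sample case through the chute flap

### The arm

A 6-joint arm with a two-finger parallel gripper is mounted at the origin on a cart in front of the work surface, level with it; the furniture and walls round the work are solid. World frame = base frame: x ahead of the robot, y to its left, z up, the work surface at z = 0. Lengths are in m, angles in rad, forces in N, time in s.
With the tool pointing down it reaches from about 0.35 to 0.775 m from the base axis. Payload 7.3 kg.
Tool frame: the origin (TCP) lies at the very end of the fingers, on their centre line; the grasp point (between the pads) lies grip_point_offset behind it (grip_point_offset is the distance from the TCP to the grasp point, in m); z points along the fingers, y is the direction in which the jaws open and shut (so a half turn about z gives the same grasp; the last joint's range is limited). The gripper opens to 92 mm and grips with 3 to 60 N. Pads are 19 mm wide; open, the fingers measure 130 mm over their backs; the gripper's body (75 mm by 190 mm) begins 47 mm behind the grasp point.
Start: joints at [-1.346, 0.342, 1.524, -0, 1.275, -0.146], TCP at [0.19, -0.489, 0.227] pointing down, gripper open.
Joint ranges: [-2.53, 2.53], [-0.77, 2.02], [0.04, 2.7], [-1, 4.14], [0.28, 2.66], [-3.11, 3.11]. Speed limits (rad/s): [2.57, 2.57, 3.14, 3.14, 3.14, 3.14].

### API

Orientations are given as [roll, pitch, yaw] about the fixed x, y, z axes, in that order (R = Rz(yaw) Ry(pitch) Rx(roll)).
In Python, from cell import * gives the robot as it stands.
- The arm moves only by the shell command python3 -m inch 'ROWS' [OPENING] [FORCE]. ROWS is JSON, a list that holds one entry, the list of rows, each a list of 4 numbers: the shift along the tool's x, y, z in mm, then the turn about the tool's z in rad. In form: [[[x, y, z, roll], ...]]. A call has 1 to 10 rows; each row shifts and turns the commanded pose from where the row before left it, along the tool's axes as they then stand; what a row does not reach is not made up. A row lasts 1/8 s, in which the tool goes at most 62.5 mm and 10.7 degrees, less where a joint would pass 70% of its speed; a pose out of reach is approached as far as the arm can. A call with a gripper value outside its range is refused whole. OPENING is the closure, from -1 (fully open) to 1 (shut), set as the call begins (- or left out, the last holds). The fingers move at their own pace and stop on an object; FORCE is the grip in N (left out, the last holds). Time passes only in rows, so rows that do not move let the fingers close. It gives the time, the measured TCP pose, the force and the opening at its end, in the units of the state.
- observe(): the state, without advancing time (a new reading comes with each control period).
- read_camera(name): name is "side" or "top"; returns a dict with "img" (400x640x3 uint8, blue, green, red), "fx", "fy", "cx", "cy" (pixels), "k1" (the pictures are not rectified: a ray, as slopes to the right and down, at radius r is drawn at 1 + k1 r^2 times it, then the intrinsics apply), "eye" and "rotation" of the camera in the world. Camera axes: x right, y down, z forward; pixel columns grow to the right and rows downward; lengths in m; the calibration is good to about 2 mm. A picture is of the moment at which its call begins. There is no depth.
- hand_in(): hands the job in, once; it reports no verdict.
Trained networks look in the newest picture that a camera, given by its name, has taken for a name from the list of things; names that differ only in an ending like _2 or _b are one class to them, and where a whole thing is asked for, a point or a joint stands for the part that bears it (a point fixed in the world has none). Each returns a list of dicts, best first, with "conf" (0 to 1); they miss things now and then, are a little off and sometimes report something else, mostly with a low value. They report only what shows in the picture. A call takes as long as a camera call. They do not tell look-alikes from the thing itself.
- boxes_of(camera, label): "at" ([row, column] in pixels, amid what is visible of it).
- place_of(camera, label): "at" ([row, column] in pixels: a listed point, or the origin of a listed thing).
The state is a dict: "time": time; "qpos": joint angles; "qvel": joint speeds; "joint_efforts": joint torques, N m; "tool_pos": TCP position; "tool_rot": TCP orientation; "contact_force": force on the tool from outside, world axes, zero at the start; "torque": the same for the moment, N m; "opening": finger opening in m.
Only numpy, scipy, OpenCV 4.12 (cv2) and the standard library are available. Lean on these libraries where they do the work, as an engineer would, in place of code of your own. Each camera call takes 0.05 s, during which the arm holds its last target. There are 200 camera calls.

### The job

Hand in the small sample case that stands on the loading deck of the sample drop box: with the fingertips push it along the deck, so that it swings the hanging flap open, and on through until it tips off the far edge of the deck and slides down the chute inside. Then draw the fingers back out so that the flap swings shut again by itself. Push only: do not pick the case up, squeeze it or shove it hard, and do not disturb the things standing around the box.

Things in the scene. Friction and masses are not known exactly. Their poses are not given: they have to be found in the camera images.
- chute: Fixed sheet-metal sample drop box on the worktop. Origin on the worktop, mid-width, straight below the closed flap; x points into the box (push direction), y left, z up. Open steel loading deck at 57 mm height, from x = -165 to +26 mm. Guide rails 6 mm wide, 8 mm high along it, inner faces at y = +-58 mm. White box from x = -8 to +128 mm, outside y = +-64 mm, clear roof, back wall inside at x = 122 mm.
- mouth (a point): Point on the deck's top at the flap line (x = 0, y = 0, 57 mm above the worktop), axes as the box. The mouth is 116 mm wide and 55 mm high above the deck. Over it hinge rod, header and roof lie 112 to 122 mm above the worktop, the header's front at x = -2.5 mm. Fingers pointing straight down are stopped there; leaning about 17 degrees, tips forward, they reach some 10 mm past the flap line.
- deck_end (a point): Middle of the far edge of the deck, inside the box (x = 26 mm, y = 0, 57 mm above the worktop), axes as the box. From here a smooth steel chute falls at 45 degrees to the worktop at x = 83 mm. The case tips over this edge once its middle passes it (its rear face is then still 4 mm short of the flap line; push a little farther to be sure) and slides down by itself.
- flap (a joint): Aluminium sheet flap 110 mm wide and 3 mm thick with a black rubber lower edge, hanging in the mouth on a hinge rod along y at x = 0, 115 mm above the worktop; its lower edge hangs 53.5 mm below the rod, 4.5 mm above the deck. 0 = hanging shut, grows in rad as its lower edge swings into the box (+x), up to 1.4. It cannot swing outwards. About 40 g, swings freely, falls shut by its own weight.
- sample_case: Closed flat sample case, white plastic with a grey seam, 60 mm along its x, 56 mm along its y, 24 mm tall, about 0.12 kg, standing loose on the deck in front of the flap. Origin at the centre of its underside. Its x axis points roughly at the flap (within about 0.25 rad).
- sample_cup: Bystander: loose tapered lilac sample cup, 49 mm across, 64 mm tall, upright on the worktop beside the deck on the right. Origin at the centre of its underside.
- vial_a: Bystander: loose small capped vial, 17 mm across, 52 mm tall, upright on the worktop to the left of the deck. Origin at the centre of its underside.
- vial_b: Bystander: a second such vial, nearer the robot. Origin at the centre of its underside.
- jar: Bystander: loose upturned clear glass jar, 60 mm across, 139 mm tall, on the worktop to the right. Origin at the centre of its underside.
- tape: Bystander: loose roll of tan tape lying flat, 100 mm across, 25 mm tall, near right. Origin at the centre of its underside.
- marker: Bystander: loose marker pen, 135 mm long, 17 mm thick, lying on the worktop to the left. Origin at the middle of its underside.
There are look-alikes about, which are no part of the job. Of the things that look like the sample_case, the largest one is meant.

How it is judged:
On the way, in this order (a step that is already met when the one before it is completed fails the run):
1. the case, pushed along the deck, swings the flap open (value of joint flap above 0.3 rad and x of sample_case in the frame of chute below 0.015 m), for 0.05 s.
2. the case has gone through the flap and down the chute (x of sample_case in the frame of chute between 0.035 and 0.122 m and z of sample_case in the frame of chute below 0.05 m and y of sample_case in the frame of chute between -0.058 and 0.058 m), for 0.1 s.
At the end, for the whole second after the job is handed in: The case lies at rest inside the drop box, down the chute: its underside centre 35 to 122 mm past the flap line, between the side panels, and below 50 mm height; the flap hangs shut (under 0.08 rad) and still; nothing touched by the robot (all of step 2 and linear speed of sample_case below 0.02 m/s and value of joint flap below 0.08 rad and velocity of joint flap between -0.2 and 0.2 rad/s).
It fails at once if the case is lifted off the deck (its underside over 12 mm above the deck) (height (world z) of sample_case above 0.069 m).
It fails at once if the case is pushed or squeezed by the fingers with more than 25 N (contact force between the fingers and sample_case above 25 N).
It fails at once if the case falls off the deck outside the box (height (world z) of sample_case below 0.03 m and x of sample_case in the frame of chute below 0.02 m).
It fails at once if a loose thing standing around the box is moved by more than 20 mm (distance of any of sample_cup, vial_a, vial_b, jar, tape, marker from where it was at the start of the episode above 0.02 m).
It also fails if it takes over 38 s, if anything falls off the work surface, if the arm or the gripper's body presses on something with over 40 N, if the wrist force passes 120 N, or if a joint passes its speed limit or range.

## Working session

There is one attempt and no reset: what is moved stays moved. The work goes in short steps, Python scripts to look and compute and a shell command to move; the robot and the scene stay as the last step left them, time stands still between calls to the robot, and variables do not carry over. Pictures are saved under pics/ and viewed, about 8 in all and at most 12, crops included, and the job is handed in when it is done.

```bash
ls; mkdir -p pics; cat > h.py <<'E'
import numpy as np, cv2
from cell import *
def ray(c,at):
    K=np.array([[c['fx'],0,c['cx']],[0,c['fy'],c['cy']],[0,0,1.]])
    p=cv2.undistortPoints(np.array([[[at[1],at[0]]]],float),K,np.array([c['k1'],0,0,0.]))[0,0]
    d=np.array(c['rotation'])@np.array([p[0],p[1],1]); return np.array(c['eye']),d
def onz(c,at,z):
    e,d=ray(c,at); return e+d*(z-e[2])/d[2]
def proj(c,P):
    q=np.array(c['rotation']).T@(np.array(P)-np.array(c['eye'])); s=q[:2]/q[2]; s=s*(1+c['k1']*(s@s))
    return [c['fy']*s[1]+c['cy'],c['fx']*s[0]+c['cx']]
E
python3 - <<'E'
from h import *
for n in ['top','side']:
    c=read_camera(n); cv2.imwrite(f'pics/{n}0.png',c['img']); print(n,c['eye'],c['k1'],c['fx'],np.round(c['rotation'],2).tolist())
    for l,z in [('chute',0),('mouth',.057),('deck_end',.057),('sample_case',.057),('sample_cup',0),('vial_a',0),('jar',0),('tape',0),('marker',0)]:
        for r in place_of(n,l)[:4]: print(l,np.round(r['at'],1),round(r['conf'],2),np.round(onz(c,r['at'],z),3))
o=observe(); print(o['time'],o['tool_pos'],o['tool_rot'],o['opening'])
E
```

```text
pics
top [ 0.28884257 -0.00258788  1.28756663] -0.019968771108653652 389.11888555664933 [-2.97, -0.0, -1.59]Traceback (most recent call last):
  File "<stdin>", line 5, in <module>
  File "h.py", line 8, in onz
    e,d=ray(c,at); return e+d*(z-e[2])/d[2]
                                       ~^^^
IndexError: invalid index to scalar variable.
```

```bash
sed -i "s/np.array(c\['rotation'\])/rot(c['rotation'])/; 2a from scipy.spatial.transform import Rotation\ndef rot(r): return Rotation.from_euler('xyz',r).as_matrix()" h.py
python3 - <<'E'
from h import *
for n in ['top','side']:
    c=read_camera(n); cv2.imwrite(f'pics/{n}0.png',c['img']); print(n,c['eye'],c['k1'],c['fx'],np.round(c['rotation'],2).tolist())
    for l,z in [('chute',0),('mouth',.057),('deck_end',.057),('sample_case',.057),('sample_cup',0),('vial_a',0),('jar',0),('tape',0),('marker',0)]:
        for r in place_of(n,l)[:4]: print(l,np.round(r['at'],1),round(r['conf'],2),np.round(onz(c,r['at'],z),3))
o=observe(); print(o['time'],o['tool_pos'],o['tool_rot'],o['opening'])
E
```

```text
top [ 0.28884257 -0.00258788  1.28756663] -0.019968771108653652 389.11888555664933 [-2.97, -0.0, -1.59]
chute [187.  301.9] 0.76 [0.57 0.03 0.  ]
mouth [180.5 299.4] 0.79 [0.579 0.037 0.057]
mouth [188.2 270.3] 0.24 [0.555 0.131 0.057]
deck_end [172.8 302.1] 0.8 [0.605 0.028 0.057]
sample_case [251.5 285.8] 0.72 [0.351 0.082 0.057]
sample_case [202.7 297.7] 0.7 [0.506 0.043 0.057]
sample_case [254.4 317.1] 0.66 [ 0.341 -0.017  0.057]
sample_cup [209.3 334.8] 0.73 [ 0.492 -0.079  0.   ]
vial_a [214.2 266.1] 0.58 [0.479 0.151 0.   ]
vial_a [248.6 396.3] 0.47 [ 0.358 -0.279  0.   ]
vial_a [188.5 269.4] 0.45 [0.567 0.14  0.   ]
jar [206.2 417.7] 0.85 [ 0.498 -0.358  0.   ]
jar [206.  294.9] 0.71 [0.505 0.054 0.   ]
tape [247.5 397.8] 0.9 [ 0.361 -0.284  0.   ]
tape [188.2 269.3] 0.16 [0.568 0.141 0.   ]
marker [247.6 397.3] 0.55 [ 0.361 -0.282  0.   ]
marker [202.1 194. ] 0.51 [0.524 0.394 0.   ]
side [-0.01288119  0.91409201  0.96037814] -0.05196414208303697 442.467984626813 [-2.25, -0.02, -2.65]
chute [228.5 280.1] 0.69 [0.576 0.046 0.   ]
mouth [213.9 277.1] 0.79 [0.585 0.045 0.057]
deck_end [212.8 272.4] 0.59 [0.601 0.048 0.057]
sample_case [239.2 355.7] 0.69 [0.323 0.028 0.057]
sample_case [263.7 341. ] 0.66 [0.318 0.137 0.057]
sample_case [221.4 301.9] 0.65 [0.5   0.037 0.057]
sample_cup [214.  320.7] 0.72 [ 0.496 -0.081  0.   ]
vial_a [251.2 264.9] 0.6 [0.562 0.154 0.   ]
vial_a [261.4 291.5] 0.44 [0.471 0.151 0.   ]
jar [172.7 355.6] 0.66 [ 0.494 -0.355  0.   ]
tape [195.2 382.8] 0.59 [ 0.353 -0.278  0.   ]
marker [222.4 304.8] 0.75 [ 0.522 -0.018  0.   ]
marker [313.6 231.8] 0.59 [0.511 0.388 0.   ]
1.1 [ 0.19027413 -0.48931579  0.22673496] [3.14154413e+00 3.32244490e-05 3.70840512e-01] 0.09207273052241585
```

View pics/top0.png

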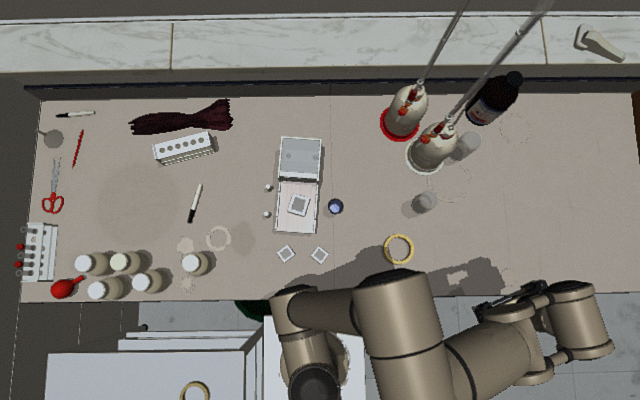

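View pics/side0.png

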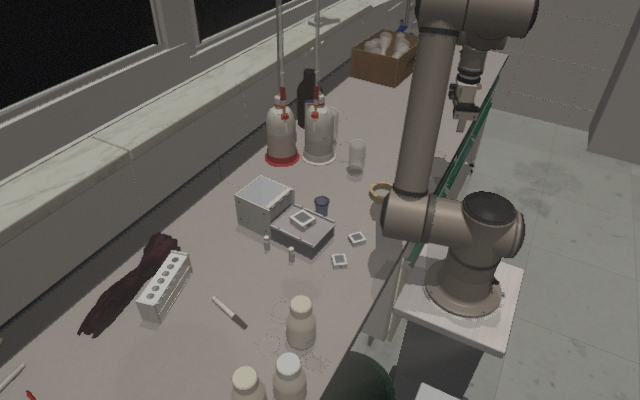

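```bash
python3 - <<'E'
import cv2,numpy as np
a=cv2.imread('pics/top0.png')[128:248,268:348]; b=cv2.imread('pics/side0.png')[165:275,225:345]
A=cv2.resize(a,None,fx=5,fy=5,interpolation=cv2.INTER_CUBIC); B=cv2.resize(b,None,fx=3.3,fy=3.3,interpolation=cv2.INTER_CUBIC)
o=np.zeros((600,800,3),np.uint8); o[:600,:400]=A; o[:B.shape[0],402:402+B.shape[1]]=B[:,:398]
cv2.imwrite('pics/crop.png',o)
E
```

```text
(no output)
```

View pics/crop.png

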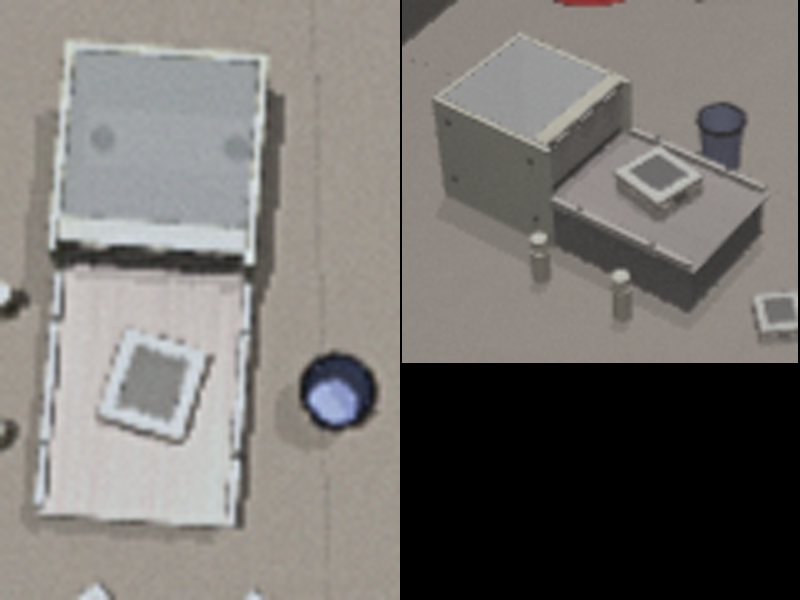

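```bash
python3 - <<'E'
from h import *
from scipy.optimize import least_squares
c=read_camera('top')
g=lambda x,y,z: onz(c,[(y+.5)/5-.5+128,(x+.5)/5-.5+268],z)
box=[((70,42),(.128,.064,.122)),((267,57),(.128,-.064,.122)),((250,262),(-.008,-.064,.122)),((53,248),(-.008,.064,.122)),((38,514),(-.165,.064,.057)),((238,524),(-.165,-.064,.057))]
M=np.array([g(*p,q[2])[:2] for p,q in box]); Q=np.array([q[:2] for _,q in box])
T=lambda v,Q: Q@np.array([[np.cos(v[2]),np.sin(v[2])],[-np.sin(v[2]),np.cos(v[2])]])+v[:2]
s=least_squares(lambda v:(T(v,Q)-M).ravel(),[.58,.04,0]); print('box',s.x,'res mm',np.round(s.fun.reshape(-1,2)*1e3,1).tolist())
C=np.array([g(*p,.081)[:2] for p in [(130,330),(208,350),(183,440),(100,412)]]); q=np.array([(.03,.028),(.03,-.028),(-.03,-.028),(-.03,.028)])
k=least_squares(lambda v:(T(v,q)-C).ravel(),[.5,.04,0]); print('case',k.x,np.round(k.fun.reshape(-1,2)*1e3,1).tolist())
v=s.x; d=k.x[:2]-v[:2]; R=np.array([[np.cos(v[2]),np.sin(v[2])],[-np.sin(v[2]),np.cos(v[2])]]); print('case in box',R@d,k.x[2]-v[2])
for n,p in dict(cup=(.494,-.08),va=(.565,.147),vb=(.475,.151),l1=(.34,.082),l2=(.33,-.018)).items(): print(n,R@(np.array(p)-v[:2]))
E
```

```text
box [ 0.57705813  0.03813435 -0.08302067] res mm [[1.9, 2.2], [3.0, -2.0], [-1.0, -3.6], [-1.0, 2.9], [-0.3, 0.7], [-2.6, -0.1]]
case [ 0.49738791  0.03893734 -0.31160284] [[3.0, 1.8], [-0.6, -2.4], [-0.6, -0.4], [-1.9, 1.0]]
case in box [-0.07946241 -0.00580645] -0.22858217303884626
cup [-0.07297573 -0.12461509]
va [-0.02104432  0.10749077]
vb [-0.11106604  0.10401371]
l1 [-0.23987922  0.02405645]
l2 [-0.24155224 -0.07642838]
```

```bash
python3 -m inch '[[[0,0,0,0.152],[0,0,0,0.151],[0,0,0,0.151],[40,0,0,0],[41,0,0,0],[41,0,0,0],[40,0,0,0],[40,0,0,0]]]' 0.56 10; python3 -m inch '[[[0,-50,0,0],[0,-50,0,0],[0,-50,0,0],[0,-50,0,0],[0,-50,0,0],[0,-50,0,0],[0,-50,0,0],[0,-50,0,0],[0,-50,0,0],[0,-50,0,0]]]'; python3 -c "
from h import *
print(grip_point_offset, observe()['opening'])"
```

```text
time: 2.15
tool_pos: [0.3929, -0.5061, 0.2267]
tool_rot: [3.141, 0.0, -0.083]
contact_force: [0.3, -1.3, 0.3]
opening: 0.0214
time: 3.4
tool_pos: [0.4331, -0.0063, 0.2269]
tool_rot: [3.141, -0.001, -0.083]
contact_force: [1.2, -0.6, -1.3]
opening: 0.0201
0.0188 0.020111043177736123
```

```bash
python3 -m inch '[[[0,-26,0,0],[0,-26,0,0],[0,0,40,0],[0,0,40,0],[0,0,40,0],[0,0,25,0],[0,0,7,0],[0,0,0,0]]]'; python3 - <<'E'
from h import *
o=[]
for n,(r,cc) in {'top':(128,268),'side':(165,225)}.items():
    c=read_camera(n); o.append(cv2.resize(c['img'][r:r+120,cc:cc+80 if n=='top' else cc+120],None,fx=3.3,fy=3.3,interpolation=cv2.INTER_CUBIC))
    print(n,[(np.round(r['at'],1),r['conf'],np.round(onz(c,r['at'],.057),3)) for r in place_of(n,'sample_case')[:3]])
cv2.imwrite('pics/b.png',np.hstack(o))
E
```

```text
time: 4.4
tool_pos: [0.4377, 0.0439, 0.075]
tool_rot: [3.142, -0.0, -0.083]
contact_force: [-0.2, 0.9, 0.7]
opening: 0.02
top [(array([259.2, 319.2]), 0.61, array([ 0.326, -0.023,  0.057])), (array([247.5, 396.7]), 0.52, array([ 0.358, -0.268,  0.057]))]
side [(array([241.5, 354.1]), 0.71, array([0.323, 0.039, 0.057])), (array([264.6, 343.1]), 0.69, array([0.311, 0.137, 0.057])), (array([221.8, 304.9]), 0.38, array([0.491, 0.035, 0.057]))]
```

View pics/b.png

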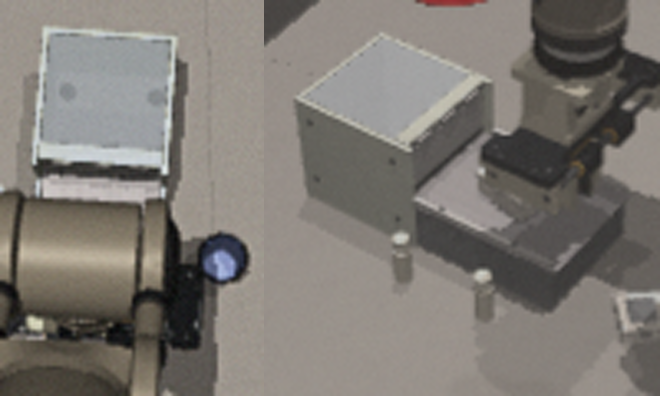

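```bash
python3 -m inch '[[[0,0,7,0],[0,0,4,0],[6,0,0,0],[8,0,0,0],[8,0,0,0],[8,0,0,0],[8,0,0,0],[8,0,0,0],[8,0,0,0],[0,0,0,0]]]'; python3 - <<'E'
from h import *
c=read_camera('side'); cv2.imwrite('pics/c.png',cv2.resize(c['img'][165:265,245:345],None,fx=6,fy=6,interpolation=cv2.INTER_CUBIC))
P=observe()['tool_pos']; ca,sa=np.cos(-.083),np.sin(-.083)
d=P[:2]-np.array([.577,.0381]); xb,yb=ca*d[0]+sa*d[1],-sa*d[0]+ca*d[1]; print('tool in box',xb,yb,P[2])
for x in (xb+.0095,xb+.0695):
  for y in (yb-.028,yb+.028):
    w=[.577+ca*x-sa*y,.0381+sa*x+ca*y,.081]; r=proj(c,w); print(x,y,'crop px',(r[1]-245)*6,(r[0]-165)*6)
E
```

```text
time: 5.85
tool_pos: [0.492, 0.0394, 0.0637]
tool_rot: [3.142, -0.001, -0.083]
contact_force: [0.6, 0.6, -0.3]
opening: 0.0199
tool in box -0.08538135060454392 -0.005739451587662533 0.06362245209525177
-0.07588135060454393 -0.03373945158766253 crop px 369.4740100829231 274.0969710779538
-0.07588135060454393 0.022260548412337468 crop px 306.198016367797 334.2131179870469
-0.015881350604543917 -0.03373945158766253 crop px 274.30955296595187 232.31617092659843
-0.015881350604543917 0.022260548412337468 crop px 209.61318520829877 290.18953064633223
```

View pics/c.png

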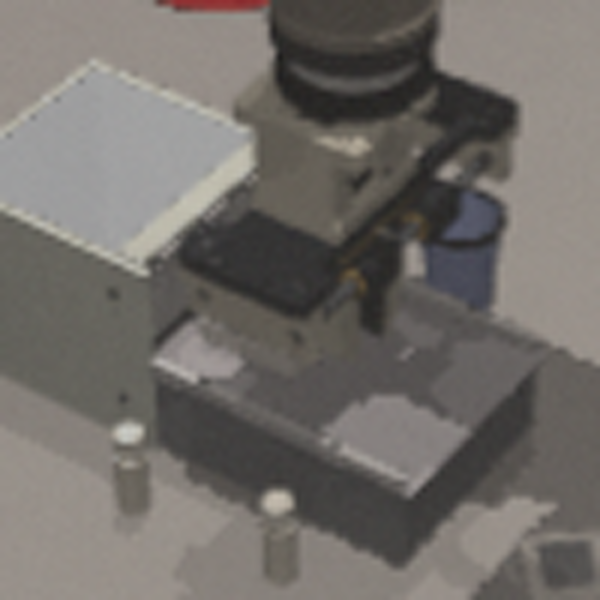

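```bash
python3 -m inch '[[[-15,0,0,0],[-15,0,0,0],[0,0,-50,0],[0,0,-50,0],[0,50,0,0],[0,50,0,0],[0,50,0,0],[0,50,0,0],[0,0,0,0]]]'; python3 - <<'E'
from h import *
o=[]
for n,(r,cc) in {'top':(128,268),'side':(165,235)}.items():
    c=read_camera(n); o.append(cv2.resize(c['img'][r:r+110,cc:cc+80 if n=='top' else cc+80],None,fx=5,fy=5,interpolation=cv2.INTER_CUBIC))
    print(n,[(np.round(r['at'],1),r['conf'],np.round(onz(c,r['at'],.057),3)) for r in place_of(n,'sample_case')[:3]])
cv2.imwrite('pics/d.png',np.hstack(o))
E
```

```text
time: 7.02
tool_pos: [0.4442, -0.16, 0.1637]
tool_rot: [3.141, -0.0, -0.088]
contact_force: [0.5, 0.1, -1.0]
opening: 0.0198
top [(array([253.6, 316.8]), 0.71, array([ 0.343, -0.016,  0.057])), (array([193.6, 295.4]), 0.55, array([0.536, 0.05 , 0.057])), (array([253.1, 287. ]), 0.53, array([0.346, 0.078, 0.057]))]
side [(array([220.2, 291.7]), 0.66, array([0.53 , 0.048, 0.057])), (array([264.4, 345. ]), 0.56, array([0.307, 0.134, 0.057])), (array([239.7, 358.5]), 0.54, array([0.315, 0.026, 0.057]))]
```

View pics/d.png

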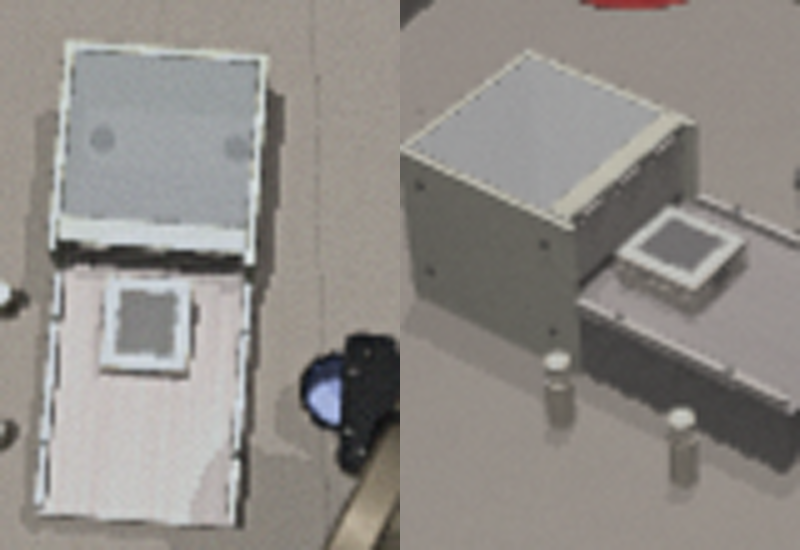

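```bash
python3 - <<'E'
from h import *
c=read_camera('top')
ca,sa=np.cos(-.083),np.sin(-.083)
def b(P): d=np.array(P)[:2]-[.577,.0381]; return np.array([ca*d[0]+sa*d[1],-sa*d[0]+ca*d[1]])
for p in [(106,278),(192,282),(187,374),(100,369)]: print(np.round(b(onz(c,[(p[1]+.5)/5-.5+128,(p[0]+.5)/5-.5+268],.081))*1e3,1))
o=observe(); print('tool',b(o['tool_pos'])*1e3,o['tool_pos'],o['tool_rot'])
E
```

```text
[-14.2  30.5]
[-13.  -24.2]
[-72.4 -25.3]
[-73.   29.6]
tool [-115.73268105 -204.46696628] [ 0.44471445 -0.1560683   0.16369126] [-3.14131219e+00  2.44041957e-04 -8.16377436e-02]
```

```bash
python3 -m inch '[[[0,-50,0,0],[0,-50,0,0],[0,-55,0,0],[0,-52,0,0],[0,0,30,0],[0,0,34,0],[25,0,0,0],[25,0,0,0],[25,0,0,0],[15,0,0,0]]]'; python3 -m inch '[[[0,0,0,0],[0,0,0,0]]]';  python3 -m inch '[[[1,0,0,0],[1,0,0,0],[1,0,0,0],[0,0,0,0]]]'
```

```text
time: 8.52
tool_pos: [0.5524, 0.0428, 0.0997]
tool_rot: [-3.142, -0.0, -0.081]
contact_force: [-0.3, 0.5, 0.8]
opening: 0.0198
time: 8.78
tool_pos: [0.5507, 0.0423, 0.0996]
tool_rot: [3.142, 0.001, -0.082]
contact_force: [-0.1, -0.0, -0.6]
opening: 0.0199
time: 9.28
tool_pos: [0.5547, 0.0412, 0.0998]
tool_rot: [3.142, -0.0, -0.083]
contact_force: [-0.6, -0.8, 0.3]
opening: 0.0201
```

```bash
python3 -m inch '[[[2,0,0,0],[2,0,0,0],[2,0,0,0],[0,0,0,0]]]';  python3 -m inch '[[[1,0,0,0],[1,0,0,0],[0,0,0,0]]]'; python3 -m inch '[[[1,0,0,0],[0.5,0,0,0],[0,0,0,0]]]'
```

```text
time: 9.78
tool_pos: [0.5608, 0.0407, 0.0997]
tool_rot: [3.142, -0.0, -0.083]
contact_force: [-1.0, -0.4, 1.0]
opening: 0.02
time: 10.15
tool_pos: [0.5626, 0.0406, 0.0997]
tool_rot: [3.142, 0.0, -0.083]
contact_force: [-0.3, -0.2, -0.3]
opening: 0.0205
time: 10.52
tool_pos: [0.5628, 0.0405, 0.0995]
tool_rot: [3.141, 0.003, -0.083]
contact_force: [-6.4, 0.4, 3.2]
opening: 0.0202
```

```bash
python3 -m inch '[[[-8,0,0,0],[-22,0,0,0],[-30,0,0,0],[-26,0,0,0],[0,0,18,0],[0,0,18,0],[0,0,0,0],[0,0,0,0]]]'; python3 - <<'E'
from h import *
P=np.mean([ (read_camera('side'),observe()['tool_pos'])[1] for _ in range(4)],0); d=P[:2]-[.5628,.0405]
print(P, 's mm',1e3*(np.cos(.083)*d[0]-np.sin(.083)*d[1]))
E
```

```text
time: 11.52
tool_pos: [0.4788, 0.0476, 0.0643]
tool_rot: [3.142, -0.001, -0.083]
contact_force: [0.3, 0.3, 0.4]
opening: 0.0203
[0.47891465 0.04754983 0.06436644] s mm -84.18104071475773
```

```bash
python3 -m inch '[[[7,0,0,0],[4,0,0,0],[3,0,0,0],[3,0,0,0],[4,0,0,0],[6,0,0,0],[9,0,0,0],[12,0,0,0],[15,0,0,0],[19.5,0,0,0]]]'; python3 -m inch '[[[0,0,0,0],[0,0,0,0]]]'; python3 - <<'E'
from h import *
c=read_camera('side'); cv2.imwrite('pics/e.png',cv2.resize(c['img'][165:265,225:345],None,fx=5,fy=5,interpolation=cv2.INTER_CUBIC))
P=observe()['tool_pos']; d=P[:2]-[.5628,.0405]; print('s',1e3*(np.cos(.083)*d[0]-np.sin(.083)*d[1]))
for n in('side','top'):
  c=read_camera(n); print([(np.round(r['at'],1),round(r['conf'],2),np.round(onz(c,r['at'],.02),3)) for r in place_of(n,'sample_case')[:4]])
E
```

```text
time: 12.98
tool_pos: [0.5616, 0.0406, 0.0637]
tool_rot: [3.142, 0.0, -0.083]
contact_force: [-0.5, -0.3, 0.5]
opening: 0.02
time: 13.22
tool_pos: [0.5607, 0.0407, 0.0635]
tool_rot: [3.141, -0.0, -0.083]
contact_force: [0.1, 1.1, -0.0]
opening: 0.02
s -2.2302383880149543
[(array([241. , 356.3]), 0.75, array([ 0.332, -0.002,  0.02 ])), (array([260.6, 341.6]), 0.73, array([0.335, 0.093, 0.02 ]))]
[(array([254.3, 317.9]), 0.4, array([ 0.342, -0.02 ,  0.02 ]))]
```

View pics/e.png

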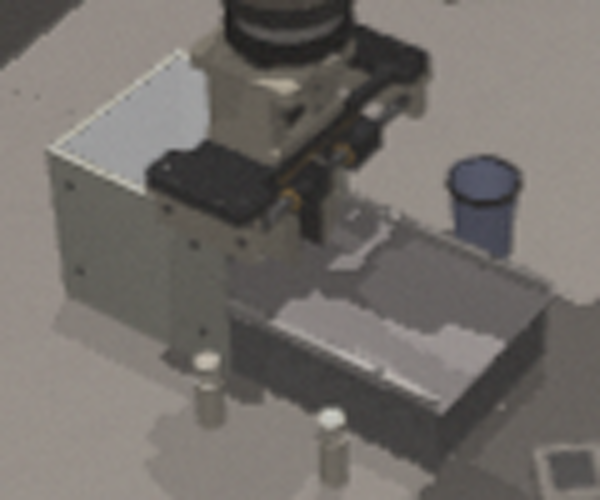

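```bash
python3 -m inch '[[[1.5,0,0,0],[1,0,0,0],[0,0,0,0],[0,0,0,0]]]'; python3 -m inch '[[[-15,0,0,0],[-30,0,0,0],[-40,0,0,0],[0,0,-50,0],[0,0,-50,0],[0,50,0,0],[0,50,0,0],[0,50,0,0],[0,50,0,0],[0,0,0,0]]]'; python3 - <<'E'
from h import *
o=[]
for n,(r,cc) in {'top':(128,268),'side':(165,225)}.items():
    c=read_camera(n); o.append(cv2.resize(c['img'][r:r+110,cc:cc+80],None,fx=5,fy=5,interpolation=cv2.INTER_CUBIC))
    print(n,[(np.round(r['at'],1),r['conf'],np.round(onz(c,r['at'],.02),3)) for r in place_of(n,'sample_case')[:4]])
cv2.imwrite('pics/f.png',np.hstack(o))
E
```

```text
time: 13.98
tool_pos: [0.5627, 0.0405, 0.0636]
tool_rot: [3.142, 0.001, -0.083]
contact_force: [-3.2, -0.1, 1.2]
opening: 0.0201
time: 15.22
tool_pos: [0.4619, -0.1549, 0.1638]
tool_rot: [3.14, -0.002, -0.088]
contact_force: [0.4, -0.5, -0.3]
opening: 0.0205
top [(array([256.9, 318.9]), 0.64, array([ 0.334, -0.023,  0.02 ])), (array([254.2, 287. ]), 0.49, array([0.344, 0.08 , 0.02 ]))]
side [(array([262.1, 344.7]), 0.59, array([0.325, 0.094, 0.02 ]))]
```

View pics/f.png

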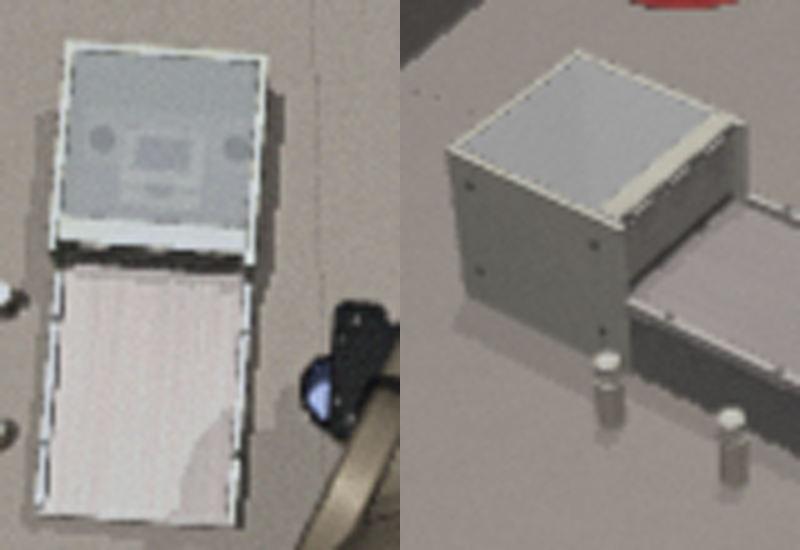

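```bash
python3 - <<'E'
from h import *
c=read_camera('top'); ca,sa=np.cos(-.083),np.sin(-.083)
r0=Rotation.from_euler('z',-.083).as_matrix(); O=np.array([.5746,.0383,0])
def px(x,y,z): q=proj(c,O+r0@[x,y,z]); return [int((q[1]-268)*5),int((q[0]-128)*5)]
def case(x,z,th):  # underside centre, nose-down angle
    u=np.array([np.cos(th),0,-np.sin(th)]); w=np.array([np.sin(th),0,np.cos(th)]); b=np.array([x,0,z])
    return {k:px(*(b+v)) for k,v in dict(topfront=u*.03+w*.024,toprear=-u*.03+w*.024,botrear=-u*.03,labelmid=w*.024).items()}
print('deck edge level',case(.026,.057,0))
print('45deg nose on floor',case(.062,.021,np.pi/4))
print('45deg nose at wall foot',case(.075,.015,.5))
print('nose on back wall, low',case(.085,.012,.35))
print('flat floor',case(.092,0,0))
E
python3 -m inch '[[[0,0,0,0]]]'
```

```text
deck edge level {'topfront': [159, 176], 'toprear': [152, 267], 'botrear': [154, 275], 'labelmid': [156, 221]}
45deg nose on floor {'topfront': [167, 139], 'toprear': [160, 182], 'botrear': [159, 214], 'labelmid': [164, 160]}
45deg nose at wall foot {'topfront': [168, 119], 'toprear': [161, 182], 'botrear': [161, 208], 'labelmid': [165, 150]}
nose on back wall, low {'topfront': [169, 105], 'toprear': [162, 177], 'botrear': [162, 198], 'labelmid': [166, 141]}
flat floor {'topfront': [169, 105], 'toprear': [163, 190], 'botrear': [164, 200], 'labelmid': [166, 147]}
time: 15.6
tool_pos: [0.462, -0.1507, 0.1638]
tool_rot: [3.142, -0.0, -0.081]
contact_force: [0.1, -0.3, 0.3]
opening: 0.0203
```

```bash
python3 -m inch '[[[0,0,0,0],[0,0,0,0],[0,0,0,0],[0,0,0,0]]]'; python3 -c "
from h import *
c=read_camera('side')
for l in ('sample_cup','vial_a','jar','tape','marker'): print(l,[(np.round(onz(c,r['at'],0)[:2],3),round(r['conf'],2)) for r in place_of('side',l)[:3]])
print(hand_in())"
```

```text
time: 16.1
tool_pos: [0.4618, -0.1517, 0.1637]
tool_rot: [3.141, -0.0, -0.083]
contact_force: [0.0, 0.3, 0.3]
opening: 0.0201
sample_cup [(array([ 0.492, -0.068]), 0.65), (array([0.563, 0.138]), 0.56)]
vial_a [(array([0.557, 0.138]), 0.57), (array([0.465, 0.146]), 0.38)]
jar [(array([ 0.49 , -0.354]), 0.85)]
tape [(array([ 0.361, -0.274]), 0.81), (array([ 0.482, -0.34 ]), 0.15)]
marker [(array([0.507, 0.396]), 0.72)]
the job is handed in; nothing more can be done
None
```

I pushed the sample case through the flap and down the chute, drew the fingers back, and handed the job in at about 16 s of the 38 s allowed. `hand_in()` gives no verdict.

**How it went:** I set the two fingers to a 20 mm gap and pushed the case along the deck, which also squared it up with the box. The tool could not be tilted with the moves available. So I first touched the header gently with the fingertips (about 6 N) to find the exact stop. Then I pushed the case through at a speed building up to about 0.16 m/s. A last slow nudge to the header read about 3 N.

**Last checks:**
- **Case:** in the top picture it shows through the clear roof, tilted nose-down on the chute. Its underside centre is roughly 65–75 mm past the flap line and about 15–20 mm high, by comparing the picture with computed poses.
- **Flap:** the mouth looks closed in the side picture. I had no direct reading of the flap angle.
- **Surroundings:** the cup, both vials, jar, tape and marker are within about 16 mm of their first measured places. The largest differences were vial_a and the cup, at about 12–16 mm. Those come from the networks' readings, which are themselves off by several millimetres. The fingers never went near either one.
- **Detector disagreement:** after the push, the networks no longer reported the case inside the box, only its look-alikes. The case's position therefore rests on my reading of the picture.

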